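Find the soft stopper with the sprung-pin tester and seat it

ROBOT

A 7-joint arm with a two-finger parallel gripper is mounted at the origin on the work surface. World frame = base frame: x ahead of the robot, y to its left, z up, the work surface at z = 0. Lengths are in m, angles in rad, forces in N, time in s.
With the tool pointing down it reaches from about 0.425 to 0.925 m from the base axis. Payload 6.8 kg.
Tool frame: the origin (TCP) lies on the centre line of the jaws, within the pads' length; the fingertips stand 19 mm ahead of it and the grasp point (between the pads) is the TCP (r.tip_extent is the y of the fingertips in the tool frame, in m); y points along the fingers, z is the direction in which the jaws open and shut, and the axes are right-handed (so a half turn about y gives the same grasp; the last joint's range is limited). The gripper opens to 85 mm and grips with 20 to 120 N. Pads are 22 mm wide; open, the fingers measure 114 mm over their backs; the gripper's body (76 mm by 85 mm) begins 54 mm behind the grasp point. The pads swing forward as they close: fully open they stand 13 mm farther back than shut.
Start: joints at [-1.34, 0.477, 0.022, 1.555, -0.011, 1.109, -0.083], TCP at [0.224, 0.637, 0.25] pointing down, gripper open.
Joint ranges: [-2.96, 2.96], [-0.34, 2.1], [-1.41, 1.46], [0.24, 2.44], [-1.37, 4.51], [0.17, 1.92], [-2.96, 2.96]. Speed limits (rad/s): [2.39, 2.39, 3.14, 3.14, 3.14, 3.14, 3.14].

INTERFACE

Orientations are given as a rotation vector (axis times angle).
In Python, from bench import r gives the robot as it stands. The module is installed in compiled form; this text tells all that it offers.
- The arm moves only by the tool jog_arm, never from a script. Its argument "motion" is a list of rows, each a list of 3 entries, a list of its own where there are three numbers: the opening, from 0 (shut) to 1 (fully open), then the shift along the tool's x, y, z in m, then the turn, a rotation vector about the tool's x, y, z in degrees. A call has 1 to 10 rows; each row shifts and turns the commanded pose from where the row before left it, along the tool's axes as they then stand; what a row does not reach is not made up. A row lasts 1/12 s, in which the tool goes at most 41.7 mm and 7.16 degrees, less where a joint would pass 70% of its speed; a pose out of reach is approached as far as the arm can. A call with a gripper value outside its range is refused whole. The fingers move at their own pace and stop on an object; "force" is the grip in N (left out, the last holds). Time passes only in rows, so rows that do not move let the fingers close. It gives the time, the measured TCP pose, the force and the opening at its end, in the units of the state.
- r.get_obs(): the state, without advancing time (a new reading comes with each control period).
- r.grab_frame(name): name is "scene" or "top"; returns a dict with "image" (420x560x3 uint8, red, green, blue), "range_z" (420x560 float32, m along the optical axis (not along the pixel's ray), 0 where there is no reading), "fx", "fy", "cx", "cy" (pixels), "xyz" and "orientation" of the camera in the world. Camera axes: x right, y down, z forward; pixel columns grow to the right and rows downward; lengths in m; the calibration is good to about 2 mm. A picture is of the moment at which its call begins.
- r.hand_in(): hands the job in, once; it reports no verdict.
The state is a dict: "clock": time; "joints": joint angles; "qvel": joint speeds; "tau": joint torques, N m; "tcp_pos": TCP position; "orientation": TCP orientation; "contact_force": force on the tool from outside, world axes, zero at the start; "moment": the same for the moment, N m; "grip_width": finger opening in m.
Only numpy, scipy, OpenCV 4.12 (cv2) and the standard library are available. Lean on these libraries where they do the work, as an engineer would, in place of code of your own. Each camera call takes 0.05 s, during which the arm holds its last target.

TASK

Of the three look-alike rubber stoppers in the rack of bottles, one is fresh soft rubber and still has to go home; the other two are old, hard and stuck, and their bottles crack if they are pushed hard. Take the sprung-pin tester from its stand, press its pin gently into the stoppers to find the one it sinks into, push that one fully home with the tester without crushing it, then stand the tester back in its stand. Leave the other things on the bench where they are.

Things in the scene. Friction and masses are not known exactly. Their poses are not given: they have to be found in the camera images.
- tester_grip (a point): Centre of the black grip (24 mm diameter, 62 mm long) of the pin tester, a loose round hand tool, 180 g, standing upright in its stand (own z up). Below the grip: flange 36 mm across, 6 mm thick, its upper face 31 mm below this point; nose 20 mm across, 28 mm long; pin. The free pin's tip is 79 mm below this point. A thin stem stands 4 mm (pin in: 10 mm) above the grip.
- pin (a joint): How far the tester's pin (8 mm diameter) is pushed up into the nose, m: 0 free (14 mm stick out), 0.006 fully in (8 mm stick out, the tester is then rigid). Its spring starts to give at about 0.7 N and takes 1.0 N per mm more, so it bottoms at about 6.7 N. Fingertips resting on the flange push without slipping.
- stand_mouth (a point): Centre of the mouth of the hole in the top of the tester's stand, a fixed grey block 80 x 80 x 50 mm high; z up. The hole is 24 mm wide with a 3 mm chamfer and goes right through; the tester's nose goes in and its flange rests on the top face, tester_grip then being 37 mm above this point.
- neck_1 (a point): Nominal centre of the top of the stopper at the -y end of a fixed white rack with three glass bottles, 43 mm across, in a row along its y, 70 mm apart; z up. The stoppers are dark rubber, 31 mm across, in aluminium collars; press the raised middle, 24 mm across. Each real top is up to 5 mm above or below this point (90 mm over the bench): feel for it. Which one is soft changes and cannot be seen.
- neck_2 (a point): The same nominal point of the middle stopper; its real top is also up to 5 mm above or below.
- neck_3 (a point): The same nominal point of the stopper at the +y end of the rack; its real top is also up to 5 mm above or below.
- soft_dent (a joint): How far the middle of the soft stopper, wherever it is, is dented below its own rim, m: 0 to 0.005; it takes 0.7 N per mm, is fully dented at 3.5 N, and springs back.
- soft_home (a joint): How far the soft stopper, wherever it is, has been pushed down into its neck, m: 0 at the start, 0.009 fully home. It slides only above about 10 N and stays where it is left.
- soft_squash (a joint): How far the rubber under the soft stopper is squashed, m: 0 at rest, 4 N per mm, springs back; it gives about 2.6 mm while the stopper slides. Over 5.2 mm (about 21 N) the stopper is crushed.
- hard_a_dent (a joint): How far one of the two hard stoppers gives, m: 4 N per mm, springs back. Over 2.2 mm (about 9 N) its bottle cracks.
- hard_b_dent (a joint): The same of the other hard stopper.
- reagent: Bystander: amber glass jar, 48 mm in diameter, 85 mm high; origin at the centre of its underside.
- beaker: Bystander: clear cup, 60 mm in diameter at the rim, 70 mm high; origin at the centre of its underside.
- dish: Bystander: clear shallow dish, 70 mm in diameter, 14 mm high; origin at the centre of its underside.

How it is judged:
On the way, in this order (a step that is already met when the one before it is completed fails the run):
1. the tester has been lifted clear of its stand (z of tester_grip in the frame of stand_mouth above 0.08 m), for 0.1 s.
2. the soft stopper is fully home (within 1.5 mm) under the tester's pressed pin (value of joint soft_home above 0.0075 m and value of joint pin above 0.003 m), for 0.1 s.
At the end, for the whole second after the job is handed in: The soft stopper is within 1.5 mm of fully home, the tester stands upright in its stand's hole with its flange on the top face (within 3 mm in height, 8 mm sideways, 0.12 rad), its pin free, and nothing presses on the hard stoppers (value of joint soft_home above 0.0075 m and horizontal distance between tester_grip and stand_mouth below 0.008 m and z of tester_grip in the frame of stand_mouth between 0.034 and 0.04 m and angle between tester_grip's own z axis and vertical below 0.12 rad and value of joint pin below 0.002 m and value of joint each of hard_a_dent, hard_b_dent below 0.001 m); the robot touches nothing.
It fails at once if a hard stopper is forced (gives more than 2.2 mm, about 9 N) (value of joint any of hard_a_dent, hard_b_dent above 0.0022 m).
It fails at once if the soft stopper is crushed (squashed more than 5.2 mm, about 21 N) (value of joint soft_squash above 0.0052 m).
It fails at once if a bystander is moved more than 20 mm (distance of any of reagent, beaker, dish from where it was at the start of the episode above 0.02 m).
It also fails if it takes over 64 s, if anything falls off the work surface, if the arm or the gripper's body presses on something with over 40 N, if the wrist force passes 120 N, or if a joint passes its speed limit or range.

## Working session

There is one attempt and no reset: what is moved stays moved. The work goes in short steps, Python scripts to look and compute and a tool call to move; the robot and the scene stay as the last step left them, time stands still between calls to the robot, and variables do not carry over. Pictures are saved under pics/ and viewed, and the job is handed in when it is done.

Besides the shell and the picture viewer there is one more tool, called after "Emit:" as name(argument=value, ...), one argument or row to a line, values as JSON. jog_arm: Moves the arm, as the interface text tells. Its arguments: {"type":"object","properties":{"motion":{"type":"array","items":{"type":"array"}},"force":{"type":"number"}},"required":["motion"]}

```bash
mkdir -p pics
cat > h.py <<'E'
import numpy as np, cv2
from scipy.spatial.transform import Rotation as R
from bench import r
def grab(n,fn):
    f=r.grab_frame(n); cv2.imwrite('pics/'+fn,cv2.cvtColor(f['image'],cv2.COLOR_RGB2BGR)); 
    np.savez('pics/'+fn+'.npz',**{k:np.asarray(v) for k,v in f.items()}); return f
def camR(f):
    o=np.asarray(f['orientation'])
    return R.from_rotvec(o).as_matrix() if o.size==3 else o.reshape(3,3)
def ray(f,u,v,z):
    d=camR(f)@np.array([(u-f['cx'])/f['fx'],(v-f['cy'])/f['fy'],1]); o=np.asarray(f['xyz']); return o+d*(z-o[2])/d[2]
def cloud(f):
    v,u=np.mgrid[0:420,0:560]; Z=f['range_z']
    P=np.stack([(u-f['cx'])/f['fx']*Z,(v-f['cy'])/f['fy']*Z,Z],-1); return P@camR(f).T+np.asarray(f['xyz'])
def load(fn): return dict(np.load('pics/'+fn+'.npz'))
E
python3 - <<'E'
from h import *
for n in ('scene','top'):
    f=grab(n,n+'0.png'); print(n,f['xyz'],f['orientation'],f['fx'],f['cx'],f['cy'])
o=r.get_obs(); print(o, r.tip_extent); print(R.from_rotvec(o['orientation']).as_matrix().round(3))
E
```

```text
scene [ 0.86362731 -0.29993817  0.8037884 ] [-2.41394523 -1.0123763   0.26567471] 458.1547237971883 283.08401343847123 211.51734718333003
top [0.30794307 0.01371459 1.19927055] [-2.12208618  2.10268855 -0.21857714] 489.1811209983457 272.5797632245848 210.8677357924807
{'clock': 0.1, 'joints': array([-1.34009419,  0.47772377,  0.02236399,  1.55633508, -0.01148529,
        1.10929965, -0.08311829]), 'qvel': array([ 0.00088254, -0.0014967 , -0.00149655, -0.00333523, -0.00055086,
        0.00091798, -0.00021139]), 'tau': array([ 3.22032633e-03, -5.97759998e+01,  1.61317762e+00, -2.81955868e+01,
        1.28494235e-02,  4.96165449e-03,  1.91726025e-05]), 'tcp_pos': array([0.2242009 , 0.63615418, 0.24942647]), 'orientation': array([-1.55603036,  0.26603873, -0.26582562]), 'contact_force': array([-0.38169185, -0.25684226, -0.72142951]), 'moment': array([-0.00701939, -0.02810782,  0.02803503]), 'grip_width': 0.08523836187175873} 0.019
[[ 0.943 -0.     0.332]
 [-0.332 -0.002  0.943]
 [ 0.    -1.    -0.002]]
```

View pics/scene0.png

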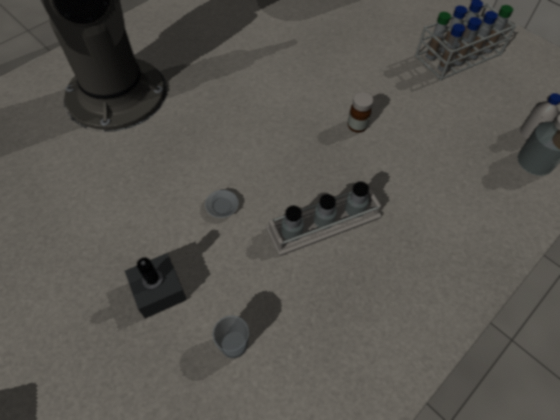

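View pics/top0.png

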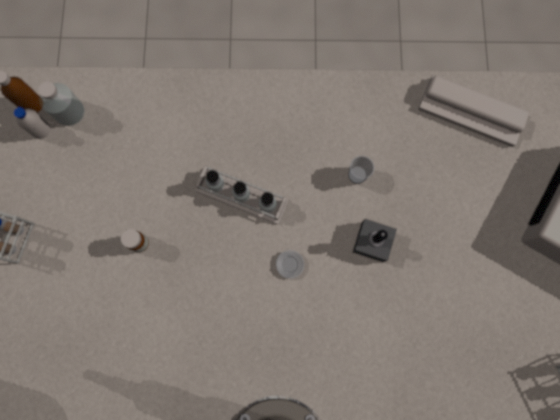

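Run:
```python
from h import *
for n in ('top','scene'):
    f=load(n+'0.png'); P=cloud(f); im=f['image']
    print(n, ray(f,280,210,0), ray(f,380,210,0))
    M=((P[...,2]>0.02)&(f['range_z']>0)).astype(np.uint8)
    k,l,s,c=cv2.connectedComponentsWithStats(M)
    for i in range(1,k):
        if s[i,4]>80:
            Q=P[l==i]; print(s[i],Q.min(0).round(3),Q.max(0).round(3),np.median(Q,0).round(3))
    g=cv2.convertScaleAbs(cv2.cvtColor(im,cv2.COLOR_RGB2BGR),alpha=2.2)
    crop=g[140:290,180:430] if n=='top' else g[160:380,110:400]
    cv2.imwrite(f'pics/{n}0c.png',cv2.resize(crop,None,fx=3 if n=='top' else 2.7,fy=3 if n=='top' else 2.7,interpolation=cv2.INTER_CUBIC))
```

```text
top [ 0.56166455 -0.00325098  0.        ] [ 0.56398127 -0.25385254  0.        ]
[   0   71   82   66 2863] [0.744 0.508 0.02 ] [0.867 0.681 0.155] [0.812 0.6   0.088]
[ 424   75  105   66 2757] [ 0.744 -0.631  0.02 ] [ 0.922 -0.374  0.052] [ 0.83  -0.497  0.042]
[348 155  27  28 368] [ 0.627 -0.228  0.02 ] [ 0.686 -0.169  0.073] [ 0.666 -0.201  0.053]
[ 523  162   37  100 1993] [ 0.438 -0.698  0.02 ] [ 0.684 -0.593  0.107] [ 0.521 -0.627  0.07 ]
[ 196  165   90   55 1406] [ 0.534 -0.015  0.02 ] [0.666 0.206 0.094] [0.595 0.094 0.05 ]
[  0 211  31  52 629] [0.423 0.606 0.02 ] [0.537 0.667 0.119] [0.494 0.63  0.066]
[ 354  218   43   44 1237] [ 0.434 -0.279  0.02 ] [ 0.535 -0.18   0.123] [ 0.479 -0.225  0.05 ]
[121 229  27  23 463] [0.452 0.319 0.02 ] [0.498 0.364 0.09 ] [0.472 0.336 0.083]
scene [0.51613202 0.05179292 0.        ] [0.66031171 0.19996902 0.        ]
[  41    0  116  120 7594] [-0.071 -0.079  0.02 ] [0.085 0.079 0.304] [ 0.062 -0.025  0.165]
[ 417    0  100   74 3634] [0.424 0.605 0.02 ] [0.581 0.835 0.133] [0.516 0.69  0.087]
[348  92  26  36 670] [0.456 0.317 0.02 ] [0.502 0.363 0.088] [0.484 0.33  0.064]
[ 521   93   39   78 2213] [0.746 0.507 0.02 ] [0.861 0.633 0.133] [0.802 0.53  0.073]
[ 269  181  112   68 2463] [ 0.536 -0.017  0.02 ] [0.666 0.201 0.094] [0.605 0.083 0.051]
[ 125  253   61   62 2328] [ 0.434 -0.281  0.02 ] [ 0.535 -0.182  0.124] [ 0.495 -0.235  0.05 ]
[213 315  37  42 775] [ 0.627 -0.229  0.02 ] [ 0.686 -0.17   0.074] [ 0.645 -0.196  0.055]
```

View pics/top0c.png

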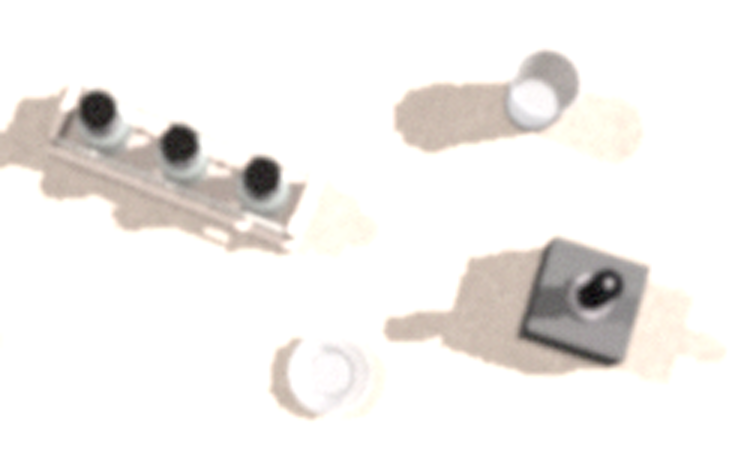

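View pics/scene0c.png

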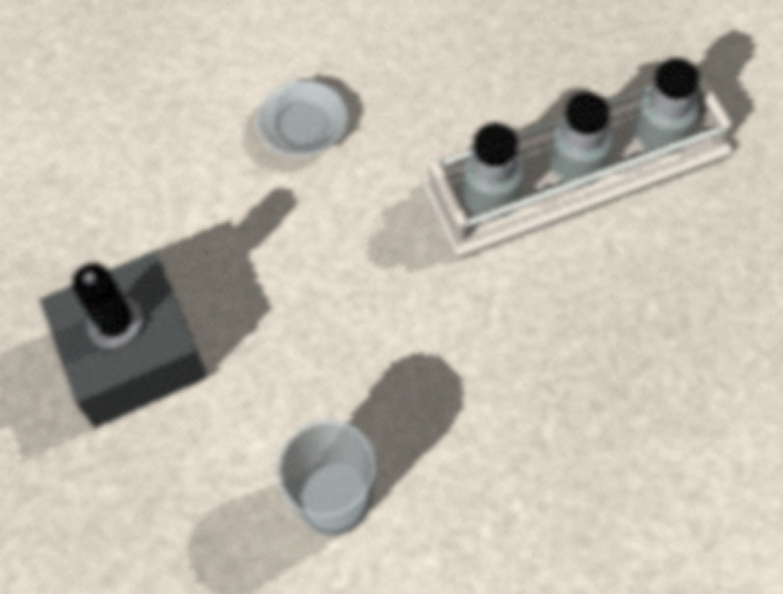

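Run:
```python
from h import *
for n in ('top','scene'):
    f=load(n+'0.png'); P=cloud(f); im=f['image'].astype(int); ok=f['range_z']>0
    near=np.hypot(P[...,0]-.485,P[...,1]+.23)<.08
    m=ok&near&(P[...,2]>.044)&(P[...,2]<.054); Q=P[m]; print(n,'stand',cv2.minAreaRect(Q[:,:2].astype(np.float32)),np.median(Q[:,2]))
    m=ok&near&(P[...,2]>.075)&(P[...,2]<.117); Q=P[m]; print('grip',cv2.minAreaRect(Q[:,:2].astype(np.float32)),Q.mean(0),Q[:,2].max())
    m=ok&near&(P[...,2]>.112); print('griptop',P[m].mean(0),P[m].max(0),m.sum())
    rk=ok&(P[...,0]>.5)&(P[...,0]<.7)&(P[...,1]>-.05)&(P[...,1]<.24)&(P[...,2]>.02)
    print('rack',cv2.minAreaRect(P[rk][:,:2].astype(np.float32)))
    d=(rk&(im.sum(2)<90)&(P[...,2]>.07)).astype(np.uint8)
    k,l,s,c=cv2.connectedComponentsWithStats(d)
    for i in range(1,k):
        if s[i,4]>30:
            Q=P[l==i]; cz=np.median(Q[:,2]); print('st',s[i],np.median(Q,0).round(4),cv2.minAreaRect(Q[:,:2].astype(np.float32)),'ray.09',ray(f,*c[i],.09).round(4))
```

```text
top stand ((0.4840887784957886, -0.2305501103401184), (0.08099484443664551, 0.08089214563369751), 72.04700469970703) 0.04978812117139675
grip ((0.4826529026031494, -0.23020678758621216), (0.021143939346075058, 0.023469656705856323), 1.1068024635314941) [ 0.48130489 -0.22647213  0.1034475 ] 0.11697425654731841
griptop [ 0.48386611 -0.22990472  0.11776501] [ 0.49537587 -0.21860168  0.1230138 ] 91
rack ((0.5996671319007874, 0.0942569226026535), (0.21894152462482452, 0.05799232795834541), 68.20132446289062)
st [207 172  11  11  84] [0.6223 0.1587 0.0896] ((0.622649073600769, 0.1589510440826416), (0.02407257631421089, 0.022038206458091736), 42.094844818115234) ray.09 [0.6218 0.159  0.09  ]
st [235 183  10  11  83] [0.5954 0.0943 0.0866] ((0.5965538620948792, 0.0933673232793808), (0.021255269646644592, 0.022877737879753113), 89.24971771240234) ray.09 [0.5949 0.0937 0.09  ]
st [262 194  10  11  85] [0.5695 0.0286 0.0882] ((0.5699288845062256, 0.029687318950891495), (0.02301494963467121, 0.021076949313282967), 0.6890015006065369) ray.09 [0.5693 0.0292 0.09  ]
scene stand ((0.4846967756748199
[... 340 characters left out ...]
0.21978404  0.1235498 ] 172
rack ((0.6000975966453552, 0.09332064539194107), (0.21913065016269684, 0.058775655925273895), 68.19987487792969)
st [353 182  16  14 189] [0.6273 0.1552 0.0889] ((0.626696765422821, 0.15709757804870605), (0.02888898178935051, 0.029216965660452843), 70.20774841308594) ray.09 [0.6278 0.1545 0.09  ]
st [319 194  17  15 195] [0.6015 0.0905 0.0859] ((0.5998119711875916, 0.09219309687614441), (0.028825122863054276, 0.029614433646202087), 46.138633728027344) ray.09 [0.603  0.0882 0.09  ]
st [286 206  16  15 195] [0.5768 0.0262 0.0882] ((0.5753156542778015, 0.027254194021224976), (0.027668427675962448, 0.02833578921854496), 45.39751052856445) ray.09 [0.5772 0.025  0.09  ]
```

Emit:
jog_arm(
  motion=[
    [1,[0.0235,0,-0.031],[0,0,0]],
    [1,[0,0,0],[0,-6.5,0]],
    [1,[0,0,0],[0,-6.5,0]],
    [1,[0,0,0],[0,-6.4,0]],
    [1,[0.023,0,-0.031],[0,0,0]],
    [1,[0.023,0,-0.031],[0,0,0]],
    [1,[0.023,0,-0.031],[0,0,0]],
    [1,[0.023,0,-0.031],[0,0,0]],
    [1,[0.023,0,-0.031],[0,0,0]],
    [1,[0.023,0,-0.031],[0,0,0]],
  ],
  force=80,
)

```text
clock: 0.93
tcp_pos: [0.3748, 0.4117, 0.25]
orientation: [-1.571, 0.0, 0.0]
contact_force: [1.2, 0.9, 0.3]
grip_width: 0.0853
```

Emit:
jog_arm(
  motion=[
    [1,[0.023,0,-0.031],[0,0,0]],
    [1,[0.023,0,-0.031],[0,0,0]],
    [1,[0.023,0,-0.031],[0,0,0]],
    [1,[0.023,0,-0.031],[0,0,0]],
    [1,[0.023,0,-0.031],[0,0,0]],
    [1,[0,0,-0.039],[0,0,0]],
    [1,[0,0,-0.039],[0,0,0]],
    [1,[0,0,-0.039],[0,0,0]],
    [1,[0,0,-0.039],[0,0,0]],
    [1,[0,0,0],[0,0,0]],
  ],
)

```text
clock: 1.77
tcp_pos: [0.4887, 0.0936, 0.2501]
orientation: [-1.574, 0.01, -0.008]
contact_force: [-0.4, -0.3, 0.1]
grip_width: 0.0854
```

```bash
cat > s.py <<'E'
from h import *
o=r.get_obs(); print(round(o['clock'],2),'tcp',o['tcp_pos'].round(4),'F',o['contact_force'].round(2),'w',round(o['grip_width'],4)); print(R.from_rotvec(o['orientation']).as_matrix().round(4).tolist(), o['joints'].round(2))
E
python3 s.py
```

```text
1.77 tcp [0.4887 0.0936 0.2501] F [-0.37 -0.3   0.07] w 0.0854
[[0.9999, -0.0011, 0.0112], [-0.0112, -0.0035, 0.9999], [-0.0011, -1.0, -0.0035]] [-0.5   0.18  0.21  1.98 -0.04  0.98  1.29]
```

Emit:
jog_arm(
  motion=[
    [1,[0,0,-0.0405],[0,0,0]],
    [1,[0,0,-0.0405],[0,0,0]],
    [1,[0,0,-0.0405],[0,0,0]],
    [1,[0,0,-0.0405],[0,0,0]],
    [1,[0,0,-0.0405],[0,0,0]],
    [1,[0,0,-0.0405],[0,0,0]],
    [1,[0,0,-0.0405],[0,0,0]],
    [1,[0,0,-0.0405],[0,0,0]],
    [1,[0,0,0],[0,0,0]],
    [1,[0,0,0],[0,0,0]],
  ],
)

```text
clock: 2.6
tcp_pos: [0.4882, -0.224, 0.25]
orientation: [-1.572, 0.005, -0.004]
contact_force: [1.0, 1.0, 0.4]
grip_width: 0.0853
```

```bash
python3 s.py
```

```text
2.6 tcp [ 0.4882 -0.224   0.25  ] F [1.02 1.   0.38] w 0.0853
[[1.0, -0.0008, 0.0058], [-0.0058, -0.0008, 1.0], [-0.0008, -1.0, -0.0008]] [-0.03  0.26  0.41  1.91 -0.12  1.    2.  ]
```

Emit:
jog_arm(
  motion=[
    [1,[-0.0035,0.03,-0.0067],[0,0,0]],
    [1,[0,0.03,0],[0,0,0]],
    [1,[0,0.03,0],[0,0,0]],
    [1,[0,0.02,0],[0,0,0]],
    [1,[0,0.02,0],[0,0,0]],
    [1,[0,0.02,0],[0,0,0]],
    [1,[0,0.021,0],[0,0,0]],
    [1,[0,0,0],[0,0,0]],
    [1,[0,0,0],[0,0,0]],
  ],
)

```text
clock: 3.35
tcp_pos: [0.4851, -0.2264, 0.0786]
orientation: [-1.569, 0.001, 0.003]
contact_force: [-0.1, -0.2, -0.0]
grip_width: 0.0851
```

```bash
python3 s.py
python3 - <<'E'
from h import *
f=grab('scene','s1.png'); g=cv2.convertScaleAbs(cv2.cvtColor(f['image'],cv2.COLOR_RGB2BGR),alpha=2.2)
cv2.imwrite('pics/s1c.png',cv2.resize(g[180:360,50:290],None,fx=3,fy=3))
E
```

```text
3.35 tcp [ 0.4851 -0.2264  0.0786] F [-0.15 -0.17 -0.  ] w 0.0851
[[1.0, -0.0026, -0.0016], [0.0016, 0.0015, 1.0], [-0.0026, -1.0, 0.0015]] [ 0.06  0.5   0.33  2.04 -0.26  0.64  2.14]
```

View pics/s1c.png

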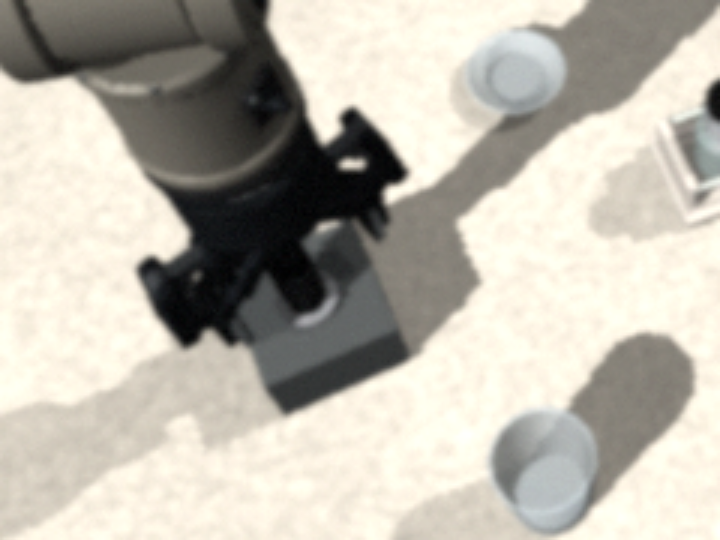

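Emit:
jog_arm(
  motion=[
    [1,[0,0.001,-0.004],[0,0,0]],
    [0,[0,0,0],[0,0,0]],
    [0,[0,0,0],[0,0,0]],
    [0,[0,0,0],[0,0,0]],
    [0,[0,0,0],[0,0,0]],
    [0,[0,0,0],[0,0,0]],
    [0,[0,0,0],[0,0,0]],
    [0,[0,0,0],[0,0,0]],
    [0,[0,0,0],[0,0,0]],
  ],
)

```text
clock: 4.15
tcp_pos: [0.4858, -0.2322, 0.0788]
orientation: [-1.571, -0.0, -0.001]
contact_force: [-1.5, 1.0, 5.7]
grip_width: 0.0224
```

```bash
python3 s.py
```

```text
4.15 tcp [ 0.4858 -0.2322  0.0788] F [-1.52  1.    5.72] w 0.0224
[[1.0, 0.0006, 0.0002], [-0.0002, 0.0001, 1.0], [0.0006, -1.0, 0.0001]] [ 0.07  0.51  0.33  2.03 -0.27  0.64  2.15]
```

Emit:
jog_arm(
  motion=[
    [0,[0,-0.01,0],[0,0,0]],
    [0,[0,-0.02,0],[0,0,0]],
    [0,[0,-0.03,0],[0,0,0]],
    [0,[0,-0.03,0],[0,0,0]],
    [0,[0,-0.03,0],[0,0,0]],
    [0,[0,-0.01,0],[0,0,0]],
    [0,[0,0,0],[0,0,0]],
    [0,[0,0,0],[0,0,0]],
    [0,[0,0,0],[0,0,0]],
  ],
)

```text
clock: 4.9
tcp_pos: [0.4844, -0.2315, 0.2067]
orientation: [-1.57, 0.002, 0.002]
contact_force: [-0.9, 0.3, -1.1]
grip_width: 0.0219
```

```bash
python3 s.py;python3 - <<'E'
from h import *
f=grab('scene','s2.png'); g=cv2.convertScaleAbs(cv2.cvtColor(f['image'],cv2.COLOR_RGB2BGR),alpha=2.2)
cv2.imwrite('pics/s2c.png',cv2.resize(g[150:360,20:290],None,fx=2.8,fy=2.8))
E
```

```text
4.9 tcp [ 0.4844 -0.2315  0.2067] F [-0.93  0.29 -1.13] w 0.0219
[[1.0, -0.0028, -0.0001], [0.0001, 0.001, 1.0], [-0.0028, -1.0, 0.001]] [-0.01  0.31  0.41  1.95 -0.16  0.91  2.05]
```

View pics/s2c.png

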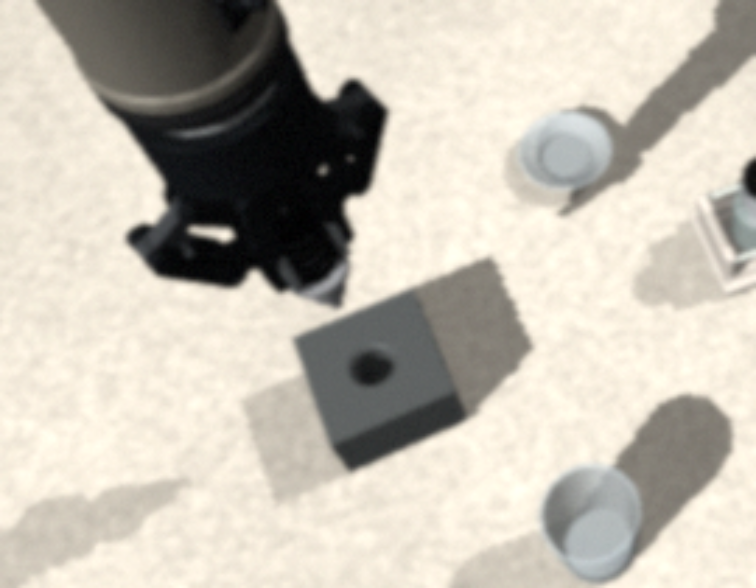

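Emit:
jog_arm(
  motion=[
    [0,[0.011,0,0.0324],[0,0,0]],
    [0,[0.011,0,0.0324],[0,0,0]],
    [0,[0.011,0,0.0324],[0,0,0]],
    [0,[0.011,0,0.0324],[0,0,0]],
    [0,[0.011,0,0.0324],[0,0,0]],
    [0,[0.011,0,0.0324],[0,0,0]],
    [0,[0.011,0,0.0324],[0,0,0]],
    [0,[0.011,0,0.0324],[0,0,0]],
    [0,[0,0,0],[0,0,0]],
    [0,[0,0,0],[0,0,0]],
  ],
)

```text
clock: 5.78
tcp_pos: [0.5731, 0.0298, 0.2063]
orientation: [-1.571, -0.001, 0.006]
contact_force: [-0.7, -0.9, -1.2]
grip_width: 0.0226
```

```bash
python3 s.py;python3 - <<'E'
from h import *
f=load('s2.png'); P=cloud(f); im=f['image'].astype(int)
sub=np.zeros((420,560),bool); sub[262:300,135:172]=1
for t in (70,90,110):
    m=sub&(im.sum(2)<t); v,u=np.nonzero(m); print(t,m.sum(),u.mean(),v.mean(),ray(f,u.mean(),v.mean(),.05).round(4))
print(im[270:292:2,152].sum(1))
f=grab('scene','s3.png'); g=cv2.convertScaleAbs(cv2.cvtColor(f['image'],cv2.COLOR_RGB2BGR),alpha=2.2)
cv2.imwrite('pics/s3c.png',cv2.resize(g[50:290,150:420],None,fx=2.4,fy=2.4))
E
```

```text
5.78 tcp [0.5731 0.0298 0.2063] F [-0.7  -0.93 -1.15] w 0.0226
[[1.0, -0.0032, -0.0048], [0.0048, -0.0001, 1.0], [-0.0032, -1.0, -0.0001]] [-0.4   0.37  0.31  1.86 -0.14  0.94  1.54]
70 112 152.67857142857142 281.7857142857143 [ 0.4874 -0.234   0.05  ]
90 164 154.60365853658536 284.0426829268293 [ 0.4931 -0.2341  0.05  ]
110 206 154.8106796116505 284.0339805825243 [ 0.4934 -0.2338  0.05  ]
[132 139 121  68  40  37  32  34  43 116 132]
```

View pics/s3c.png

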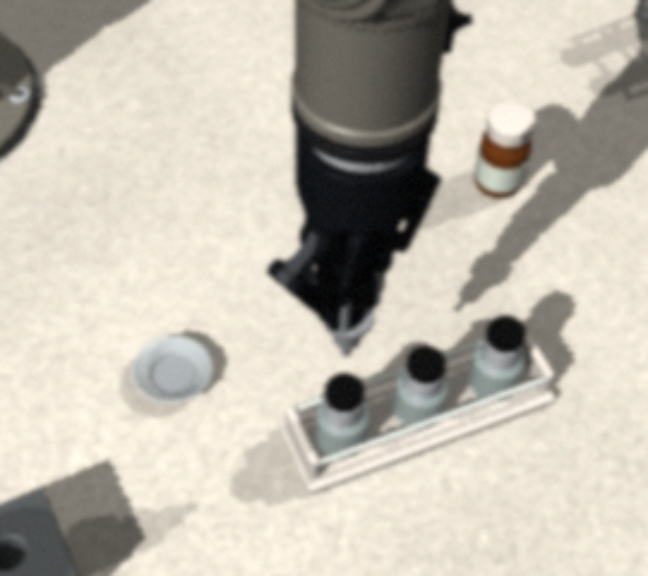

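Emit:
jog_arm(
  motion=[
    [0,[0,0.02,-0.0015],[0,0,0]],
    [0,[0,0.015,0],[0,0,0]],
    [0,[0,0,0],[0,0,0]],
    [0,[0,0,0],[0,0,0]],
    [0,[0,0,0],[0,0,0]],
  ],
)

```text
clock: 6.25
tcp_pos: [0.5737, 0.0244, 0.1737]
orientation: [-1.571, 0.001, -0.002]
contact_force: [0.7, -0.1, -1.2]
grip_width: 0.0225
```

Emit:
jog_arm(
  motion=[
    [0,[0,0.003,0],[0,0,0]],
    [0,[0,0.003,0],[0,0,0]],
    [0,[0,0,0],[0,0,0]],
    [0,[0,0,0],[0,0,0]],
  ],
)

```text
clock: 6.58
tcp_pos: [0.5736, 0.0256, 0.1674]
orientation: [-1.571, 0.0, -0.0]
contact_force: [-0.5, -0.2, -1.6]
grip_width: 0.0224
```

Emit:
jog_arm(
  motion=[
    [0,[0,0.001,0],[0,0,0]],
    [0,[0,0.001,0],[0,0,0]],
    [0,[0,0,0],[0,0,0]],
    [0,[0,0,0],[0,0,0]],
  ],
)

```text
clock: 6.92
tcp_pos: [0.5735, 0.0256, 0.1653]
orientation: [-1.571, 0.0, -0.0]
contact_force: [0.6, 0.6, -2.0]
grip_width: 0.0223
```

Emit:
jog_arm(
  motion=[
    [0,[0,0.001,0.002],[0,0,0]],
    [0,[0,0.001,0],[0,0,0]],
    [0,[0,0,0],[0,0,0]],
    [0,[0,0,0],[0,0,0]],
  ],
)

```text
clock: 7.25
tcp_pos: [0.5735, 0.0276, 0.1632]
orientation: [-1.571, 0.0, 0.0]
contact_force: [0.9, -0.0, -1.5]
grip_width: 0.0223
```

Emit:
jog_arm(
  motion=[
    [0,[0,0.001,0],[0,0,0]],
    [0,[0,0.001,0],[0,0,0]],
    [0,[0,0,0],[0,0,0]],
    [0,[0,0,0],[0,0,0]],
  ],
)

```text
clock: 7.58
tcp_pos: [0.5735, 0.0275, 0.1612]
orientation: [-1.571, 0.0, -0.0]
contact_force: [-1.3, -0.0, -2.1]
grip_width: 0.0222
```

Emit:
jog_arm(
  motion=[
    [0,[0,0.001,0],[0,0,0]],
    [0,[0,0,0],[0,0,0]],
    [0,[0,0,0],[0,0,0]],
  ],
)

```text
clock: 7.83
tcp_pos: [0.5735, 0.0275, 0.1602]
orientation: [-1.571, 0.0, -0.0]
contact_force: [-0.6, 0.6, -0.8]
grip_width: 0.0227
```

Emit:
jog_arm(
  motion=[
    [0,[0,0.001,0],[0,0,0]],
    [0,[0,0,0],[0,0,0]],
    [0,[0,0,0],[0,0,0]],
  ],
)

```text
clock: 8.08
tcp_pos: [0.5737, 0.0275, 0.1594]
orientation: [-1.571, 0.0, -0.0]
contact_force: [0.4, 0.2, -1.7]
grip_width: 0.0223
```

Emit:
jog_arm(
  motion=[
    [0,[0,0.001,0],[0,0,0]],
    [0,[0,0,0],[0,0,0]],
    [0,[0,0,0],[0,0,0]],
  ],
)

```text
clock: 8.33
tcp_pos: [0.5737, 0.0275, 0.1584]
orientation: [-1.571, -0.0, -0.0]
contact_force: [0.5, 0.3, 0.0]
grip_width: 0.0224
```

Emit:
jog_arm(
  motion=[
    [0,[0,0.001,0],[0,0,0]],
    [0,[0,0,0],[0,0,0]],
    [0,[0,0,0],[0,0,0]],
  ],
)

```text
clock: 8.58
tcp_pos: [0.5737, 0.0275, 0.1574]
orientation: [-1.571, -0.0, -0.0]
contact_force: [-0.5, 0.3, 0.7]
grip_width: 0.0224
```

Emit:
jog_arm(
  motion=[
    [0,[0,0.001,0],[0,0,0]],
    [0,[0,0,0],[0,0,0]],
    [0,[0,0,0],[0,0,0]],
  ],
)

```text
clock: 8.83
tcp_pos: [0.5737, 0.0275, 0.1564]
orientation: [-1.571, 0.0, -0.0]
contact_force: [0.8, -0.5, 1.2]
grip_width: 0.0226
```

Emit:
jog_arm(
  motion=[
    [0,[0,0.001,0],[0,0,0]],
    [0,[0,0,0],[0,0,0]],
    [0,[0,0,0],[0,0,0]],
  ],
)

```text
clock: 9.08
tcp_pos: [0.5737, 0.0275, 0.1554]
orientation: [-1.571, -0.0, -0.0]
contact_force: [-0.6, -0.3, 2.1]
grip_width: 0.0221
```

Emit:
jog_arm(
  motion=[
    [0,[0,-0.02,0],[0,0,0]],
    [0,[0,-0.005,0],[0,0,0]],
    [0,[0.013,0,0.033],[0,0,0]],
    [0,[0.0125,0,0.0325],[0,0,0]],
    [0,[0,0,0],[0,0,0]],
    [0,[0,0.012,0],[0,0,0]],
    [0,[0,0,0],[0,0,0]],
    [0,[0,0,0],[0,0,0]],
  ],
)

```text
clock: 9.75
tcp_pos: [0.5978, 0.0915, 0.1668]
orientation: [-1.572, 0.004, 0.001]
contact_force: [-1.4, -0.2, -0.8]
grip_width: 0.0221
```

Emit:
jog_arm(
  motion=[
    [0,[0,0.0015,0],[0,0,0]],
    [0,[0,0.0015,0],[0,0,0]],
    [0,[0,0,0],[0,0,0]],
    [0,[0,0,0],[0,0,0]],
  ],
)

```text
clock: 10.08
tcp_pos: [0.5991, 0.0926, 0.1654]
orientation: [-1.571, 0.001, -0.001]
contact_force: [0.5, 1.3, -1.0]
grip_width: 0.0219
```

Emit:
jog_arm(
  motion=[
    [0,[0,0.001,0],[0,0,0]],
    [0,[0,0.001,0],[0,0,0]],
    [0,[0,0,0],[0,0,0]],
    [0,[0,0,0],[0,0,0]],
  ],
)

```text
clock: 10.42
tcp_pos: [0.5991, 0.093, 0.1633]
orientation: [-1.571, 0.0, -0.0]
contact_force: [0.5, 0.1, -1.4]
grip_width: 0.0223
```

Emit:
jog_arm(
  motion=[
    [0,[0,0.001,0],[0,0,0]],
    [0,[0,0.001,0],[0,0,0]],
    [0,[0,0,0],[0,0,0]],
    [0,[0,0,0],[0,0,0]],
  ],
)

```text
clock: 10.75
tcp_pos: [0.599, 0.093, 0.1612]
orientation: [-1.571, 0.0, 0.0]
contact_force: [0.2, 1.0, -1.2]
grip_width: 0.022
```

Emit:
jog_arm(
  motion=[
    [0,[0,0.001,0],[0,0,0]],
    [0,[0,0.001,0],[0,0,0]],
    [0,[0,0,0],[0,0,0]],
    [0,[0,0,0],[0,0,0]],
  ],
)

```text
clock: 11.08
tcp_pos: [0.599, 0.093, 0.1592]
orientation: [-1.571, 0.0, -0.0]
contact_force: [-0.5, 0.1, -2.1]
grip_width: 0.0221
```

Emit:
jog_arm(
  motion=[
    [0,[0,0.001,0],[0,0,0]],
    [0,[0,0,0],[0,0,0]],
    [0,[0,0,0],[0,0,0]],
  ],
)

```text
clock: 11.33
tcp_pos: [0.5991, 0.093, 0.1582]
orientation: [-1.571, 0.0, -0.0]
contact_force: [0.4, -0.0, -0.9]
grip_width: 0.0226
```

Emit:
jog_arm(
  motion=[
    [0,[0,0.001,0],[0,0,0]],
    [0,[0,0,0],[0,0,0]],
    [0,[0,0,0],[0,0,0]],
  ],
)

```text
clock: 11.58
tcp_pos: [0.5992, 0.093, 0.1574]
orientation: [-1.571, -0.0, -0.0]
contact_force: [0.3, 0.1, -1.7]
grip_width: 0.022
```

Emit:
jog_arm(
  motion=[
    [0,[0,0.001,0],[0,0,0]],
    [0,[0,0,0],[0,0,0]],
    [0,[0,0,0],[0,0,0]],
  ],
)

```text
clock: 11.83
tcp_pos: [0.5992, 0.0931, 0.1564]
orientation: [-1.571, -0.0, -0.0]
contact_force: [0.3, -0.6, 0.7]
grip_width: 0.0223
```

Emit:
jog_arm(
  motion=[
    [0,[0,0.001,0],[0,0,0]],
    [0,[0,0,0],[0,0,0]],
    [0,[0,0,0],[0,0,0]],
  ],
)

```text
clock: 12.08
tcp_pos: [0.5992, 0.0931, 0.1554]
orientation: [-1.571, -0.0, -0.0]
contact_force: [-0.1, 1.1, 0.2]
grip_width: 0.0226
```

Emit:
jog_arm(
  motion=[
    [0,[0,0.001,0],[0,0,0]],
    [0,[0,0,0],[0,0,0]],
    [0,[0,0,0],[0,0,0]],
  ],
)

```text
clock: 12.33
tcp_pos: [0.5992, 0.093, 0.1544]
orientation: [-1.571, -0.0, -0.0]
contact_force: [-0.7, 0.2, 1.8]
grip_width: 0.0222
```

Emit:
jog_arm(
  motion=[
    [0,[0,0.0005,0],[0,0,0]],
    [0,[0,0,0],[0,0,0]],
    [0,[0,0,0],[0,0,0]],
  ],
)

```text
clock: 12.58
tcp_pos: [0.5992, 0.093, 0.1539]
orientation: [-1.571, -0.0, -0.0]
contact_force: [0.3, 0.4, 2.2]
grip_width: 0.0226
```

Emit:
jog_arm(
  motion=[
    [0,[0,-0.02,0],[0,0,0]],
    [0,[0,-0.006,0],[0,0,0]],
    [0,[0.013,0,0.033],[0,0,0]],
    [0,[0.013,0,0.032],[0,0,0]],
    [0,[0,0,0],[0,0,0]],
    [0,[0,0.013,0],[0,0,0]],
    [0,[0,0,0],[0,0,0]],
    [0,[0,0,0],[0,0,0]],
  ],
)

```text
clock: 13.25
tcp_pos: [0.6238, 0.1563, 0.1651]
orientation: [-1.573, 0.004, 0.001]
contact_force: [-0.0, -0.6, -1.9]
grip_width: 0.0223
```

Emit:
jog_arm(
  motion=[
    [0,[0,0.0015,0],[0,0,0]],
    [0,[0,0.0015,0],[0,0,0]],
    [0,[0,0,0],[0,0,0]],
    [0,[0,0,0],[0,0,0]],
  ],
)

```text
clock: 13.58
tcp_pos: [0.6251, 0.1576, 0.164]
orientation: [-1.571, 0.001, -0.001]
contact_force: [-0.5, -0.4, -1.6]
grip_width: 0.0222
```

Emit:
jog_arm(
  motion=[
    [0,[0,0.001,0],[0,0,0]],
    [0,[0,0.001,0],[0,0,0]],
    [0,[0,0,0],[0,0,0]],
    [0,[0,0,0],[0,0,0]],
  ],
)

```text
clock: 13.92
tcp_pos: [0.625, 0.1581, 0.1617]
orientation: [-1.571, 0.0, 0.0]
contact_force: [0.6, 0.5, -2.0]
grip_width: 0.0223
```

Emit:
jog_arm(
  motion=[
    [0,[0,0.001,0],[0,0,0]],
    [0,[0,0.001,0],[0,0,0]],
    [0,[0,0,0],[0,0,0]],
    [0,[0,0,0],[0,0,0]],
  ],
)

```text
clock: 14.25
tcp_pos: [0.6252, 0.158, 0.1598]
orientation: [-1.571, 0.0, -0.0]
contact_force: [0.7, -0.3, -1.1]
grip_width: 0.0224
```

Emit:
jog_arm(
  motion=[
    [0,[0,0.001,0],[0,0,0]],
    [0,[0,0,0],[0,0,0]],
    [0,[0,0,0],[0,0,0]],
  ],
)

```text
clock: 14.5
tcp_pos: [0.6252, 0.158, 0.1588]
orientation: [-1.571, 0.0, -0.0]
contact_force: [-0.6, -0.1, -1.1]
grip_width: 0.0222
```

Emit:
jog_arm(
  motion=[
    [0,[0,0.001,0],[0,0,0]],
    [0,[0,0,0],[0,0,0]],
    [0,[0,0,0],[0,0,0]],
  ],
)

```text
clock: 14.75
tcp_pos: [0.6252, 0.1581, 0.1579]
orientation: [-1.571, 0.0, -0.0]
contact_force: [-1.1, 0.3, 0.2]
grip_width: 0.0226
```

Emit:
jog_arm(
  motion=[
    [0,[0,0.001,0],[0,0,0]],
    [0,[0,0,0],[0,0,0]],
    [0,[0,0,0],[0,0,0]],
  ],
)

```text
clock: 15.0
tcp_pos: [0.6252, 0.158, 0.1568]
orientation: [-1.571, 0.0, -0.0]
contact_force: [0.2, -0.3, 0.8]
grip_width: 0.0225
```

Emit:
jog_arm(
  motion=[
    [0,[0,0.001,0],[0,0,0]],
    [0,[0,0,0],[0,0,0]],
    [0,[0,0,0],[0,0,0]],
  ],
)

```text
clock: 15.25
tcp_pos: [0.6252, 0.158, 0.1558]
orientation: [-1.571, 0.0, -0.0]
contact_force: [0.6, 0.1, 0.2]
grip_width: 0.0223
```

Emit:
jog_arm(
  motion=[
    [0,[0,0.001,0],[0,0,0]],
    [0,[0,0,0],[0,0,0]],
    [0,[0,0,0],[0,0,0]],
  ],
)

```text
clock: 15.5
tcp_pos: [0.6252, 0.1581, 0.1548]
orientation: [-1.571, 0.0, -0.0]
contact_force: [1.2, -0.2, 0.9]
grip_width: 0.0221
```

Emit:
jog_arm(
  motion=[
    [0,[0,0.001,0],[0,0,0]],
    [0,[0,0,0],[0,0,0]],
    [0,[0,0,0],[0,0,0]],
  ],
)

```text
clock: 15.75
tcp_pos: [0.6252, 0.158, 0.1538]
orientation: [-1.571, 0.0, -0.0]
contact_force: [0.1, 0.5, 2.0]
grip_width: 0.0218
```

```bash
cat > avg.py <<'E'
from h import *
F=[]
for i in range(12):
    r.grab_frame('top'); F.append(r.get_obs()['contact_force'][2])
print(np.mean(F).round(2),np.std(F).round(2),r.get_obs()['tcp_pos'].round(4),r.get_obs()['clock'])
E
python3 avg.py
```

```text
1.4 0.33 [0.6251 0.1581 0.1538] 16.35
```

Emit:
jog_arm(
  motion=[
    [0,[0,0.001,0],[0,0,0]],
    [0,[0,0.001,0],[0,0,0]],
    [0,[0,0,0],[0,0,0]],
    [0,[0,0,0],[0,0,0]],
  ],
)

```text
clock: 16.68
tcp_pos: [0.6252, 0.158, 0.1518]
orientation: [-1.571, 0.0, -0.0]
contact_force: [0.2, 0.5, 2.6]
grip_width: 0.022
```

```bash
python3 avg.py
```

```text
2.53 0.72 [0.6251 0.1581 0.1518] 17.2833
```

Emit:
jog_arm(
  motion=[
    [0,[0,0.001,0],[0,0,0]],
    [0,[0,0.001,0],[0,0,0]],
    [0,[0,0.001,0],[0,0,0]],
    [0,[0,0,0],[0,0,0]],
    [0,[0,0,0],[0,0,0]],
  ],
  force=100,
)

```text
clock: 17.7
tcp_pos: [0.6252, 0.158, 0.149]
orientation: [-1.571, 0.0, -0.0]
contact_force: [-0.1, 0.7, 5.0]
grip_width: 0.0221
```

Emit:
jog_arm(
  motion=[
    [0,[0,0.001,0],[0,0,0]],
    [0,[0,0,0],[0,0,0]],
    [0,[0,0,0],[0,0,0]],
  ],
)

```text
clock: 17.95
tcp_pos: [0.6252, 0.158, 0.1481]
orientation: [-1.571, -0.0, -0.0]
contact_force: [-0.4, 0.9, 5.5]
grip_width: 0.0219
```

Emit:
jog_arm(
  motion=[
    [0,[0,0.001,0],[0,0,0]],
    [0,[0,0,0],[0,0,0]],
    [0,[0,0,0],[0,0,0]],
  ],
)

```text
clock: 18.2
tcp_pos: [0.6254, 0.158, 0.1474]
orientation: [-1.571, -0.0, -0.001]
contact_force: [-1.5, -0.9, 7.5]
grip_width: 0.0223
```

Emit:
jog_arm(
  motion=[
    [0,[0,0.001,0],[0,0,0]],
    [0,[0,0,0],[0,0,0]],
    [0,[0,0,0],[0,0,0]],
  ],
)

```text
clock: 18.45
tcp_pos: [0.6253, 0.158, 0.1464]
orientation: [-1.57, -0.0, -0.001]
contact_force: [-1.1, 0.2, 7.9]
grip_width: 0.022
```

Emit:
jog_arm(
  motion=[
    [0,[0,0.001,0],[0,0,0]],
    [0,[0,0.001,0],[0,0,0]],
    [0,[0,0.001,0],[0,0,0]],
    [0,[0,0,0],[0,0,0]],
    [0,[0,0,0],[0,0,0]],
  ],
)

```text
clock: 18.87
tcp_pos: [0.6253, 0.158, 0.1434]
orientation: [-1.57, -0.0, -0.001]
contact_force: [-2.2, -0.6, 7.6]
grip_width: 0.022
```

Emit:
jog_arm(
  motion=[
    [0,[0,0.001,0],[0,0,0]],
    [0,[0,0.001,0],[0,0,0]],
    [0,[0,0.001,0],[0,0,0]],
    [0,[0,0,0],[0,0,0]],
    [0,[0,0,0],[0,0,0]],
  ],
)

```text
clock: 19.28
tcp_pos: [0.6253, 0.158, 0.1404]
orientation: [-1.57, -0.0, -0.001]
contact_force: [-0.7, -0.5, 8.4]
grip_width: 0.0222
```

Emit:
jog_arm(
  motion=[
    [0,[0,0.001,0],[0,0,0]],
    [0,[0,0,0],[0,0,0]],
    [0,[0,0,0],[0,0,0]],
  ],
)

```text
clock: 19.53
tcp_pos: [0.6253, 0.158, 0.1394]
orientation: [-1.57, -0.0, -0.001]
contact_force: [-1.4, -0.8, 8.6]
grip_width: 0.0219
```

Emit:
jog_arm(
  motion=[
    [0,[0,0.001,0],[0,0,0]],
    [0,[0,0,0],[0,0,0]],
    [0,[0,0,0],[0,0,0]],
  ],
)

```text
clock: 19.78
tcp_pos: [0.6253, 0.1581, 0.1384]
orientation: [-1.57, -0.0, -0.001]
contact_force: [-1.2, 0.3, 8.8]
grip_width: 0.022
```

Emit:
jog_arm(
  motion=[
    [0,[0,0.0005,0],[0,0,0]],
    [0,[0,0,0],[0,0,0]],
    [0,[0,0,0],[0,0,0]],
  ],
)

```text
clock: 20.03
tcp_pos: [0.6253, 0.1581, 0.1381]
orientation: [-1.57, -0.0, -0.001]
contact_force: [-1.1, 0.1, 9.4]
grip_width: 0.022
```

Emit:
jog_arm(
  motion=[
    [0,[0,0.0005,0],[0,0,0]],
    [0,[0,0,0],[0,0,0]],
    [0,[0,0,0],[0,0,0]],
  ],
)

```text
clock: 20.28
tcp_pos: [0.6254, 0.158, 0.1378]
orientation: [-1.57, -0.0, -0.001]
contact_force: [-1.3, -0.5, 9.9]
grip_width: 0.022
```

Emit:
jog_arm(
  motion=[
    [0,[0,0.0005,0],[0,0,0]],
    [0,[0,0,0],[0,0,0]],
    [0,[0,0,0],[0,0,0]],
  ],
)

```text
clock: 20.53
tcp_pos: [0.6254, 0.158, 0.1374]
orientation: [-1.57, -0.0, -0.001]
contact_force: [-2.1, -0.5, 11.0]
grip_width: 0.022
```

Emit:
jog_arm(
  motion=[
    [0,[0,0.0005,0],[0,0,0]],
    [0,[0,0,0],[0,0,0]],
    [0,[0,0,0],[0,0,0]],
  ],
)

```text
clock: 20.78
tcp_pos: [0.6255, 0.158, 0.1371]
orientation: [-1.57, -0.0, -0.001]
contact_force: [-2.6, -0.7, 12.3]
grip_width: 0.0222
```

Emit:
jog_arm(
  motion=[
    [0,[0,0.0004,0],[0,0,0]],
    [0,[0,0,0],[0,0,0]],
    [0,[0,0,0],[0,0,0]],
  ],
)

```text
clock: 21.03
tcp_pos: [0.6255, 0.1581, 0.1368]
orientation: [-1.57, -0.0, -0.001]
contact_force: [-2.9, -0.0, 12.5]
grip_width: 0.022
```

```bash
python3 avg.py
```

```text
13.19 0.38 [0.6255 0.158  0.1368] 21.6333
```

Emit:
jog_arm(
  motion=[
    [0,[0,-0.01,0],[0,0,0]],
    [0,[0,-0.02,0],[0,0,0]],
    [0,[0,-0.025,0],[0,0,0]],
    [0,[0,-0.015,0],[0,0,0]],
    [0,[-0.0127,0,-0.0355],[0,0,0]],
    [0,[-0.0127,0,-0.0355],[0,0,0]],
    [0,[-0.0127,0,-0.0355],[0,0,0]],
    [0,[-0.0127,0,-0.0355],[0,0,0]],
    [0,[-0.0127,0,-0.0355],[0,0,0]],
    [0,[-0.0127,0,-0.0355],[0,0,0]],
  ],
)

```text
clock: 22.47
tcp_pos: [0.547, -0.0566, 0.2046]
orientation: [-1.571, 0.002, 0.002]
contact_force: [0.8, -0.2, -1.2]
grip_width: 0.022
```

Emit:
jog_arm(
  motion=[
    [0,[-0.0127,0,-0.0355],[0,0,0]],
    [0,[-0.0127,0,-0.0355],[0,0,0]],
    [0,[-0.0127,0,-0.0355],[0,0,0]],
    [0,[-0.0127,0,-0.0355],[0,0,0]],
    [0,[-0.0127,0,-0.0345],[0,0,0]],
    [0,[0,0,0],[0,0,0]],
    [0,[0,0,0],[0,0,0]],
    [0,[0,0,0],[0,0,0]],
    [0,[0,0,0],[0,0,0]],
  ],
)

```text
clock: 23.22
tcp_pos: [0.4856, -0.2298, 0.2049]
orientation: [-1.57, -0.001, 0.002]
contact_force: [-0.0, 0.2, -2.2]
grip_width: 0.0219
```

```bash
python3 s.py;python3 - <<'E'
from h import *
for n in ('scene','top'):
    f=grab(n,n+'4.png'); g=cv2.convertScaleAbs(cv2.cvtColor(f['image'],cv2.COLOR_RGB2BGR),alpha=2.2)
    P=cloud(f)
    for q in ((.573,.028),(.599,.093),(.625,.158)):
        m=(np.hypot(P[...,0]-q[0],P[...,1]-q[1])<.009)&(P[...,2]>.06); print(q,np.median(P[m][:,2]).round(4),m.sum())
    if n=='scene': cv2.imwrite('pics/s4c.png',cv2.resize(g[150:360,20:400],None,fx=2.1,fy=2.1))
E
```

```text
23.22 tcp [ 0.4856 -0.2298  0.2049] F [-0.01  0.18 -2.19] w 0.0219
[[1.0, -0.0009, -0.002], [0.002, 0.0009, 1.0], [-0.0009, -1.0, 0.0009]] [-0.01  0.32  0.41  1.95 -0.16  0.9   2.05]
(0.573, 0.028) 0.0887 62
(0.599, 0.093) 0.0863 61
(0.625, 0.158) 0.0808 62
(0.573, 0.028) 0.0892 45
(0.599, 0.093) 0.0867 47
(0.625, 0.158) 0.0811 43
```

View pics/s4c.png

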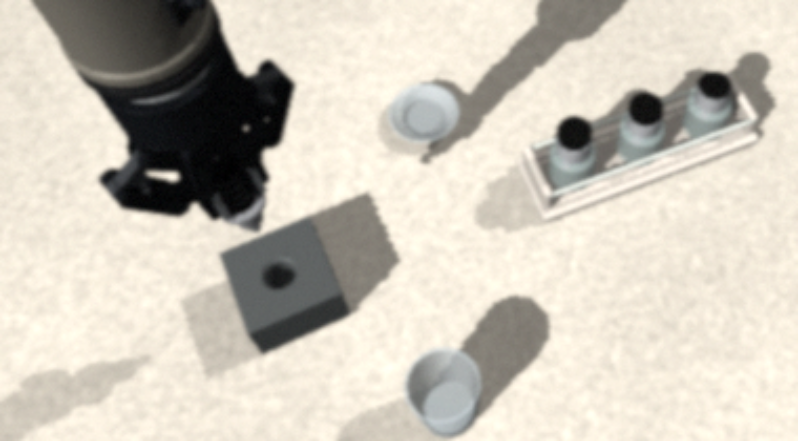

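Emit:
jog_arm(
  motion=[
    [0,[0,0.02,-0.0017],[0,0,0]],
    [0,[0,0.03,0],[0,0,0]],
    [0,[0,0.03,0],[0,0,0]],
    [0,[0,0.01,0],[0,0,0]],
    [0,[0,0,0],[0,0,0]],
    [0,[0,0,0],[0,0,0]],
    [0,[0,0,0],[0,0,0]],
  ],
)

```text
clock: 23.9
tcp_pos: [0.4865, -0.2334, 0.1169]
orientation: [-1.571, -0.002, -0.002]
contact_force: [0.2, -1.1, -1.9]
grip_width: 0.0221
```

```bash
python3 s.py
```

```text
23.9 tcp [ 0.4865 -0.2334  0.1169] F [ 0.17 -1.05 -1.9 ] w 0.0221
[[1.0, 0.0022, -0.0002], [0.0002, -0.0007, 1.0], [0.0022, -1.0, -0.0007]] [ 0.04  0.45  0.36  2.02 -0.24  0.72  2.12]
```

Emit:
jog_arm(
  motion=[
    [0,[0,0.004,0],[0,0,0]],
    [0,[0,0,0],[0,0,0]],
    [0,[0,0,0],[0,0,0]],
    [0,[0,0,0],[0,0,0]],
  ],
)

```text
clock: 24.23
tcp_pos: [0.4856, -0.2333, 0.1119]
orientation: [-1.571, -0.0, -0.001]
contact_force: [-0.7, 0.1, -1.9]
grip_width: 0.0223
```

Emit:
jog_arm(
  motion=[
    [0,[0,0.003,0.0018],[0,0,0]],
    [0,[0,0.003,0],[0,0,0]],
    [0,[0,0.003,0],[0,0,0]],
    [0,[0,0.003,0],[0,0,0]],
    [0,[0,0,0],[0,0,0]],
    [0,[0,0,0],[0,0,0]],
  ],
)

```text
clock: 24.73
tcp_pos: [0.4851, -0.2314, 0.099]
orientation: [-1.571, 0.001, 0.0]
contact_force: [-0.2, -0.6, -2.0]
grip_width: 0.0219
```

Inside the hole without contact; continuing down.

Emit:
jog_arm(
  motion=[
    [0,[0,0.004,0],[0,0,0]],
    [0,[0,0.004,0],[0,0,0]],
    [0,[0,0.004,0],[0,0,0]],
    [0,[0,0.004,0],[0,0,0]],
    [0,[0,0.002,0],[0,0,0]],
    [0,[0,0,0],[0,0,0]],
    [0,[0,0,0],[0,0,0]],
  ],
)

```text
clock: 25.32
tcp_pos: [0.4852, -0.2314, 0.0812]
orientation: [-1.571, 0.001, 0.0]
contact_force: [-0.2, -0.3, -1.4]
grip_width: 0.022
```

Emit:
jog_arm(
  motion=[
    [0,[0,0.001,0],[0,0,0]],
    [0,[0,0.001,0],[0,0,0]],
    [0,[0,0,0],[0,0,0]],
  ],
)

```text
clock: 25.57
tcp_pos: [0.4853, -0.2313, 0.0793]
orientation: [-1.571, 0.0, -0.0]
contact_force: [0.5, -1.0, -0.6]
grip_width: 0.0216
```

Nearly seated (expected TCP about 0.0788). Slightly lower, then open gradually.

Emit:
jog_arm(
  motion=[
    [0,[0,0.0005,0],[0,0,0]],
    [0,[0,0,0],[0,0,0]],
    [0.4,[0,0,0],[0,0,0]],
    [0.7,[0,0,0],[0,0,0]],
    [1,[0,0,0],[0,0,0]],
    [1,[0,0,0],[0,0,0]],
    [1,[0,0,0],[0,0,0]],
    [1,[0,0,0],[0,0,0]],
    [1,[0,0,0],[0,0,0]],
  ],
)

```text
clock: 26.32
tcp_pos: [0.4853, -0.2314, 0.0789]
orientation: [-1.571, 0.0, -0.0]
contact_force: [0.6, 0.3, 0.3]
grip_width: 0.0853
```

Emit:
jog_arm(
  motion=[
    [1,[0,-0.01,0],[0,0,0]],
    [1,[0,-0.02,0],[0,0,0]],
    [1,[0,-0.03,0],[0,0,0]],
    [1,[0,-0.03,0],[0,0,0]],
    [1,[0,-0.04,0],[0,0,0]],
    [1,[0,-0.04,0],[0,0,0]],
    [1,[0,0,0],[0,0,0]],
    [1,[0,0,0],[0,0,0]],
  ],
)

```text
clock: 26.98
tcp_pos: [0.4867, -0.2321, 0.2522]
orientation: [-1.572, -0.004, -0.005]
contact_force: [-0.1, 0.0, -1.3]
grip_width: 0.0853
```

Emit:
jog_arm(
  motion=[
    [1,[0,0,0.04],[0,0,0]],
    [1,[0,0,0.04],[0,0,0]],
    [1,[0,0,0.04],[0,0,0]],
    [1,[0,0,0.04],[0,0,0]],
    [1,[0,0,0],[0,0,0]],
    [1,[0,0,0],[0,0,0]],
    [1,[0,0,0],[0,0,0]],
  ],
)

```text
clock: 27.57
tcp_pos: [0.4847, -0.0717, 0.2483]
orientation: [-1.571, 0.001, 0.001]
contact_force: [-0.1, -1.5, 0.3]
grip_width: 0.0855
```

```bash
python3 s.py;python3 - <<'E'
from h import *
for n in ('scene','top'):
    f=grab(n,n+'5.png'); g=cv2.convertScaleAbs(cv2.cvtColor(f['image'],cv2.COLOR_RGB2BGR),alpha=2.2)
    P=cloud(f); ok=f['range_z']>0
    near=ok&(np.hypot(P[...,0]-.485,P[...,1]+.23)<.03)&(P[...,2]<.13)
    m=near&(P[...,2]>.112); print(n,'griptop',m.sum(),P[m].mean(0).round(4) if m.any() else '',P[near][:,2].max() if near.any() else '')
    m=near&(P[...,2]>.075)&(P[...,2]<.117); print(cv2.minAreaRect(P[m][:,:2].astype(np.float32)) if m.any() else '')
    if n=='scene': cv2.imwrite('pics/s5c.png',cv2.resize(g[150:360,20:400],None,fx=2.1,fy=2.1))
E
```

```text
27.57 tcp [ 0.4847 -0.0717  0.2483] F [-0.06 -1.54  0.35] w 0.0855
[[1.0, -0.0016, -0.0], [0.0, -0.0005, 1.0], [-0.0016, -1.0, -0.0005]] [-0.28  0.17  0.34  2.01 -0.07  0.97  1.66]
scene griptop 171 [ 0.4859 -0.2315  0.1178] 0.12403797947990114
((0.48619991540908813, -0.2306828647851944), (0.021168099716305733, 0.02374311536550522), 24.206893920898438)
top griptop 91 [ 0.4837 -0.2301  0.1174] 0.1240106425394003
((0.4832509160041809, -0.2293679416179657), (0.02329673059284687, 0.022655446082353592), 46.521522521972656)
```

View pics/s5c.png

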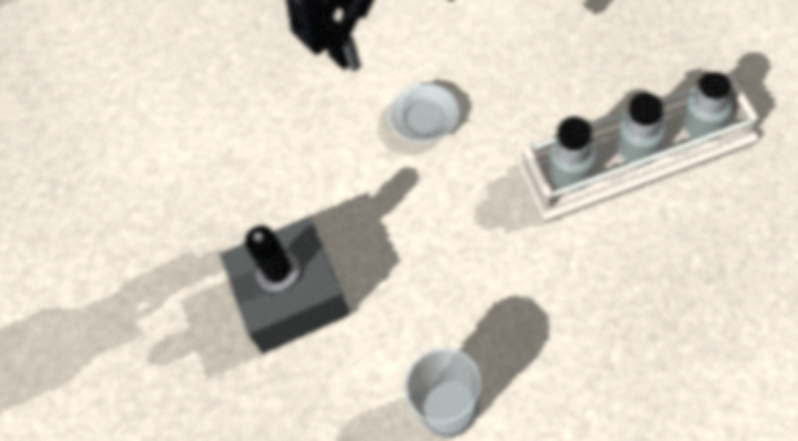

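The picture shows the tester upright in its stand at crop (268,255), the same pose and height as at the start. The +y stopper at (714,85) sits visibly lower than before, and the bystanders are where they were.

```bash
python3 -c "
from bench import r
print(r.hand_in())"
```

```text
the job is handed in; nothing more can be done
None
```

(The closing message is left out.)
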